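# Snap the toggle clamp shut over the aluminium block

### The arm

A 6-joint arm with a two-finger parallel gripper is mounted at the origin on a cart in front of the work surface, level with it; the furniture and walls round the work are solid. World frame = base frame: x ahead of the robot, y to its left, z up, the work surface at z = 0. Lengths are in m, angles in rad, forces in N, time in s.
With the tool pointing down it reaches from about 0.25 to 0.775 m from the base axis. Payload 4 kg.
Tool frame: the origin (TCP) lies at the very end of the fingers, on their centre line; the grasp point (between the pads) lies 19 mm behind it; z points along the fingers, y is the line along which they close (so a half turn about z gives the same grasp; the last joint's range is limited). The gripper opens to 94 mm and grips with 3 to 60 N. Pads are 16 mm wide; open, the fingers measure 119 mm over their backs; the gripper's body (75 mm by 177 mm) begins 78 mm behind the grasp point.
Start: joints at [1.224, 0.087, 1.371, -0, 1.684, -0.103], TCP at [0.133, 0.534, 0.179] pointing down, gripper open.
Joint ranges: [-3.1, 3.1], [-0.76, 2.03], [0.27, 2.55], [-1.08, 4.22], [0.17, 2.65], [-2.57, 2.57]. Speed limits (rad/s): [2.79, 2.79, 3.14, 3.14, 3.14, 3.14].

### API

Orientations are given as a 3x3 rotation matrix whose columns are the frame's x, y, z axes.
In Python, from rig import bot gives the robot as it stands. The module is installed in compiled form; this text tells all that it offers.
- The arm moves only by the shell command python3 -m pendant 'ROWS' [FORCE]. ROWS is JSON, a list of rows, each an object with "delta_pos": the shift along the world's x, y, z in m, a list of three; "rotation": the turn, a rotation vector about the world's x, y, z in rad, a list of three; "grip": the opening, from 0 (shut) to 1 (fully open). A call has 1 to 20 rows; each row shifts and turns the commanded pose from where the row before left it; what a row does not reach is not made up. A row lasts 1/12 s, in which the tool goes at most 41.7 mm and 7.16 degrees, less where a joint would pass 70% of its speed; a pose out of reach is approached as far as the arm can. A call with a gripper value outside its range is refused whole. The fingers move at their own pace and stop on an object; FORCE is the grip in N (left out, the last holds). Time passes only in rows, so rows that do not move let the fingers close. It gives the time, the measured TCP pose, the force, the opening and the grip force at its end, in the units of the state.
- bot.get_obs(): the state, without advancing time (a new reading comes with each control period).
- bot.snapshot(name): name is "side" or "top" or "wrist"; returns (picture, depth): 480x640x3 uint8, red, green, blue; 480x640 float32, m along the optical axis (not along the pixel's ray), 0 where there is no reading.
- bot.camera_params(name): a dict with "K" (3x3 intrinsics, pixels), "T" (4x4, takes a point from camera to world coordinates). Camera axes: x right, y down, z forward; pixel columns grow to the right and rows downward; lengths in m; the calibration is good to about 2 mm. A picture is of the moment at which its call begins: read the wrist's pose just before it. camera_params takes no time and is no camera call; for the wrist camera it gives the pose at the moment of the call.
- bot.hand_in(): hands the job in; it is judged then, once.
Trained networks look in the newest picture that a camera, given by its name, has taken for a name from the list of things; names that differ only in an ending like _2 or _b are one class to them, and where a whole thing is asked for, a point or a joint stands for the part that bears it (a point fixed in the world has none). Each returns a list of dicts, best first, with "score" (0 to 1); they miss things now and then, are a little off and sometimes report something else, mostly with a low value. They report only what shows in the picture. A call takes as long as a camera call. They do not tell look-alikes from the thing itself.
- bot.silhouettes(camera, target): "pixels" (480x640 bool, what is visible of it).
- bot.mark_of(camera, target): "centre" ([x, y, z] in m, in world coordinates, good to about 4 mm: a listed point, or the origin of a listed thing).
The state is a dict: "time": time; "joints": joint angles; "dq": joint speeds; "joint_torque": joint torques, N m; "eef_pos": TCP position; "eef_rot": TCP orientation; "ft_force": force on the tool from outside, world axes, zero at the start; "torque": the same for the moment, N m; "grip_width": opening from 0.0 (shut) to 1.0 (fully open); "finger_force": force on a finger pad.
Only numpy, scipy, OpenCV 4.12 (cv2) and the standard library are available. Lean on these libraries where they do the work, as an engineer would, in place of code of your own. Each camera call takes 0.05 s, during which the arm holds its last target. There are 200 camera calls.

### The job

The aluminium block is drilled next. Lock it in its fixture: press the red handle of the toggle clamp that belongs to the aluminium block down until it snaps over and stays down by itself, then let go. Leave the block lying in its fixture, and leave the clamp over the brass bar open.

Things in the scene. Friction and masses are not known exactly. Their poses are not given: they have to be found in the camera images.
- alu_clamp (a joint): handle hinge of the toggle clamp that holds the aluminium block. 0 = open (handle 45 degrees above level), grows in rad as it is pressed down, 0.70 = shut at its stop (handle 5 degrees above level). Over-centre spring: resistance at the grip peaks at about 7 N near 0.24, is nil at about 0.42; past that it snaps shut and stays, let go before it springs back open. Its arm lowers onto the block.
- alu_grip (a point): where to press: middle of the top face of that clamp's red grip (66 long, 24 wide, 16 mm thick), 128 mm above the bench when open; turns with the handle. Open: z up, x level from handle to block, y along the hinge; the pivot line lies 57 mm along +x and 68 mm below it. Pressing swings it about the pivot, 52 mm down and 30 mm outward (-x) to shut; the grip's outer end is 27 mm beyond this point.
- alu_block: loose silvery aluminium block, 32 x 50 x 25 mm, lying between low stops on a blue fixture plate (8 mm thick) under the raised arm of its clamp, 89 mm (level) from the handle's pivot; origin at the centre of its underside, z up.
- brass_clamp (a joint): handle hinge of the like second clamp, on the fixture with the upright brass-yellow bar (28 mm across, 38 mm high); 0 = open, 0.70 = shut; to be left open. The two fixtures stand left and right of the grey machine vice (70 mm high), which is on which side varies.
Not all that is in view belongs to the job. What is shaped like the alu_block but green is not meant.

How it is judged:
By the outcome, as a careful person would: the job done as asked, in the order asked, and still so for the second after the job is handed in, with the robot touching nothing.
It also fails if it takes over 32 s, if anything falls off the work surface, if the arm or the gripper's body presses on something with over 40 N, if the wrist force passes 120 N, or if a joint passes its speed limit or range.

## Working session

There is one attempt and no reset: what is moved stays moved. The work goes in short steps, Python scripts to look and compute and a shell command to move; the robot and the scene stay as the last step left them, time stands still between calls to the robot, and variables do not carry over. Pictures are saved under pics/ and viewed, at most 10 in all, crops included, and the job is handed in when it is done.

```bash
mkdir -p pics; python3 - <<'E'
from rig import bot
import cv2,numpy as np
o=bot.get_obs();print(o['time'],o['eef_pos'],o['eef_rot'],o['ft_force'])
ims=[]
for c in("top","side"):
    p,d=bot.snapshot(c);cv2.imwrite(f"pics/{c}0.png",p[:,:,::-1]);np.save(f"pics/{c}d.npy",d)
    for t in("alu_grip","alu_block","alu_clamp","brass_clamp"):
        print(c,t,[(np.round(m['centre'],3),round(m['score'],2)) for m in bot.mark_of(c,t)])
E
```

```text
0.0 [0.13258101 0.53316384 0.17783996] [[-9.70429009e-01  2.41385675e-01 -7.02787692e-04]
 [ 2.41386625e-01  9.70426870e-01 -2.04612678e-03]
 [ 1.88098366e-04 -2.15526433e-03 -9.99997660e-01]] [ 0.4425118 -0.2367021 -0.2560781]
top alu_grip [(array([0.544, 0.066, 0.129]), 0.69)]
top alu_block [(array([ 0.495, -0.009,  0.001]), 0.73), (array([0.464, 0.127, 0.   ]), 0.65), (array([0.69 , 0.109, 0.008]), 0.61)]Traceback (most recent call last):
  File "<stdin>", line 8, in <module>
ValueError: it knows: alu_block, alu_grip
```

View pics/top0.png

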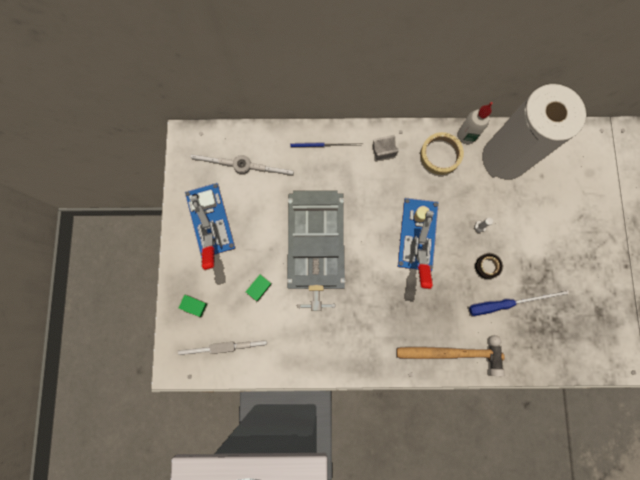

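The top view shows the silvery block on the left fixture at about (205,198), with its red grip at (208,258). The brass bar is on the right fixture at (423,213). The green blocks at (193,305) and (258,287) are decoys, and the vice is in the middle. Next I'll measure the grip and the plate direction from depth.

```bash
python3 - <<'E'
from rig import bot
import cv2,numpy as np
for c in("top","side"):
    p,d=bot.snapshot(c)
    if c=="side":
        cv2.imwrite("pics/side0.png",p[:,:,::-1])
        print([(np.round(m['centre'],3),round(m['score'],2)) for t in("alu_grip","alu_block") for m in bot.mark_of(c,t)])
    P=bot.camera_params(c);K,T=P['K'],P['T']
    v,u=np.mgrid[:480,:640]
    X=np.stack([(u-K[0,2])/K[0,0]*d,(v-K[1,2])/K[1,1]*d,d],-1)@T[:3,:3].T+T[:3,3]
    hsv=cv2.cvtColor(p,cv2.COLOR_RGB2HSV);h,s,V=[hsv[...,i].astype(int) for i in range(3)]
    for n,m in(("red",((h<6)|(h>174))&(s>180)&(V>80)),("blue",(h>100)&(h<125)&(s>150)&(X[...,2]<.03))):
        k,l,st,ce=cv2.connectedComponentsWithStats((m&(d>0)).astype(np.uint8))
        for i in range(1,k):
            if st[i,4]>60:
                q=X[l==i];box=cv2.minAreaRect((q[:,:2]*1000).astype(np.float32))
                print(c,n,ce[i].round(),st[i,4],q.mean(0).round(3),"z",np.percentile(q[:,2],[2,98]).round(3),"box",np.round(box[0]),np.round(box[1]),round(box[2],1))
                if n=="red": e=np.linalg.svd(q-q.mean(0),full_matrices=False)[2][0];print(e.round(2))
E
```

```text
top red [485. 111.] 98 [ 0.845 -0.49   0.133] z [0.118 0.15 ] box [ 844. -490.] [19. 14.] 53.9
[-0.26  0.23 -0.94]
top red [208. 257.] 228 [0.546 0.067 0.131] z [0.108 0.147] box [547.  69.] [47. 22.] 16.8
[-0.72 -0.2   0.66]
top red [425. 276.] 237 [ 0.506 -0.351  0.13 ] z [0.108 0.146] box [ 507. -351.] [20. 47.] 81.2
[-0.75  0.09  0.66]
top blue [205. 190.] 80 [0.719 0.112 0.009] z [0.005 0.012] box [720. 115.] [16. 65.] 1.8
top blue [416. 223.] 686 [ 0.637 -0.363  0.009] z [0.005 0.012] box [ 620. -367.] [ 73. 142.] 82.3
top blue [219. 217.] 245 [0.654 0.077 0.009] z [0.005 0.012] box [638.  79.] [96. 39.] 17.7
top blue [196. 225.] 105 [0.638 0.13  0.009] z [0.006 0.012] box [627. 125.] [84. 13.] 16.0
top blue [221. 248.] 76 [0.583 0.072 0.009] z [0.005 0.012] box [586.  69.] [16. 34.] 12.0
top blue [410. 265.] 66 [ 0.544 -0.348  0.009] z [0.006 0.013] box [ 544. -347.] [14. 32.] 3.4
top blue [485. 308.] 105 [ 0.447 -0.5    0.021] z [0.015 0.027] box [ 450. -510.] [20. 81.] 10.4
[(array([0.548, 0.073, 0.127]), 0.7), (array([ 0.456,  0.125, -0.002]), 0.77), (array([ 0.498, -0.013,  0.001]), 0.68)]
side red [368. 183.] 88 [ 0.507 -0.347  0.128] z [0.105 0.145] box [ 509. -348.] [22. 49.] 89.8
[ 0.74 -0.08 -0.66]
side red [323. 291.] 345 [0.548 0.074 0.127] z [0.104 0.146] box [548.  72.] [51. 22.] 16.9
[ 0.71  0.2  -0.68]
```

View pics/side0.png

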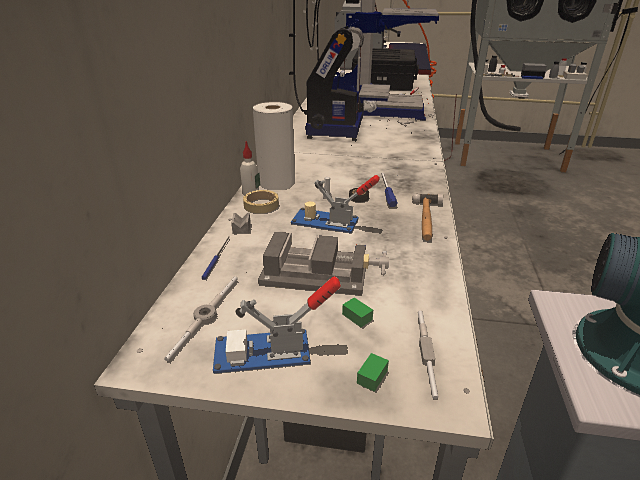

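The side view confirms it. The alu fixture is at lower left in this image, with its red grip at (323,291) raised 45°. The brass clamp is behind at (368,183). The grip centre is about (0.547, 0.070, 0.128), and the direction towards the block is about 16.5° from +x. I'll go above it with the fingers shut and the tool's y along the hinge.

```bash
python3 -m pendant '[{"delta_pos":[0.0233,-0.0257,0.002],"rotation":[0,0,0.03],"grip":0},{"delta_pos":[0.0233,-0.0257,0.002],"rotation":[0,0,0.03],"grip":0},{"delta_pos":[0.0233,-0.0257,0.002],"rotation":[0,0,0.03],"grip":0},{"delta_pos":[0.0233,-0.0257,0.002],"rotation":[0,0,0.03],"grip":0},{"delta_pos":[0.0233,-0.0257,0.002],"rotation":[0,0,0.03],"grip":0},{"delta_pos":[0.0233,-0.0257,0.002],"rotation":[0,0,0.03],"grip":0},{"delta_pos":[0.0233,-0.0257,0.002],"rotation":[0,0,0.03],"grip":0},{"delta_pos":[0.0233,-0.0257,0.002],"rotation":[0,0,0.03],"grip":0},{"delta_pos":[0.0233,-0.0257,0.002],"rotation":[0,0,0.03],"grip":0},{"delta_pos":[0.0233,-0.0257,0.002],"rotation":[0,0,0.03],"grip":0},{"delta_pos":[0.0233,-0.0257,0.002],"rotation":[0,0,0.03],"grip":0},{"delta_pos":[0.0233,-0.0257,0.002],"rotation":[0,0,0.03],"grip":0},{"delta_pos":[0.0233,-0.0257,0.002],"rotation":[0,0,0.03],"grip":0},{"delta_pos":[0.0233,-0.0257,0.002],"rotation":[0,0,0.03],"grip":0},{"delta_pos":[0.0233,-0.0257,0.002],"rotation":[0,0,0.03],"grip":0},{"delta_pos":[0.0233,-0.0257,0.002],"rotation":[0,0,0.03],"grip":0},{"delta_pos":[0.0233,-0.0257,0.002],"rotation":[0,0,0.03],"grip":0},{"delta_pos":[0.0233,-0.0257,0.002],"rotation":[0,0,0.03],"grip":0},{"delta_pos":[0,0,0],"rotation":[0,0,0],"grip":0},{"delta_pos":[0,0,0],"rotation":[0,0,0],"grip":0}]'
python3 - <<'E'
from rig import bot
import cv2,numpy as np
o=bot.get_obs();print(o['time'],o['eef_pos'],o['eef_rot'].round(3),o['ft_force'],o['grip_width'])
for c in("wrist","side"):
    p,d=bot.snapshot(c);cv2.imwrite(f"pics/{c}1.png",p[:,:,::-1])
    print(c,[(np.round(m['centre'],4),round(m['score'],2)) for m in bot.mark_of(c,"alu_grip")])
E
```

```text
time: 2.02
eef_pos: [0.5527, 0.0699, 0.2143]
eef_rot: [[-0.957, -0.289, -0.001], [-0.289, 0.957, 0.0], [0.001, 0.001, -1.0]]
ft_force: [0.1, 0.8, -0.3]
grip_width: 0.007
finger_force: 0.0
2.0167 [0.55272199 0.06985281 0.21427419] [[-0.957 -0.289 -0.001]
 [-0.289  0.957  0.   ]
 [ 0.001  0.001 -1.   ]] [ 0.12747963  0.80760388 -0.32536321] 0.006853501280406267
wrist [(array([0.5518, 0.0691, 0.1286]), 0.87)]
side [(array([0.5495, 0.0703, 0.1245]), 0.6)]
```

View pics/wrist1.png

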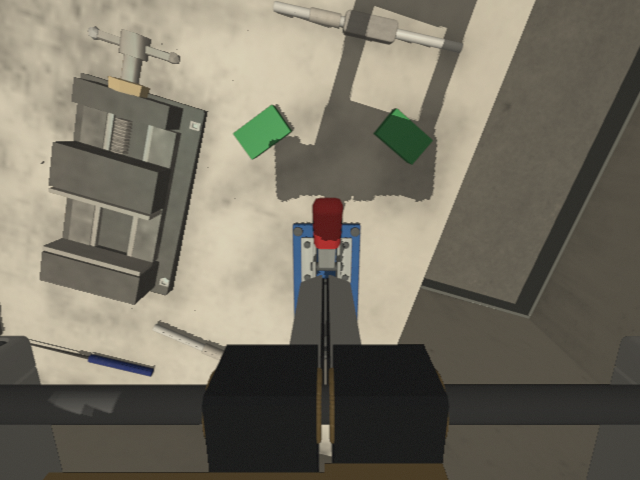

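View pics/side1.png

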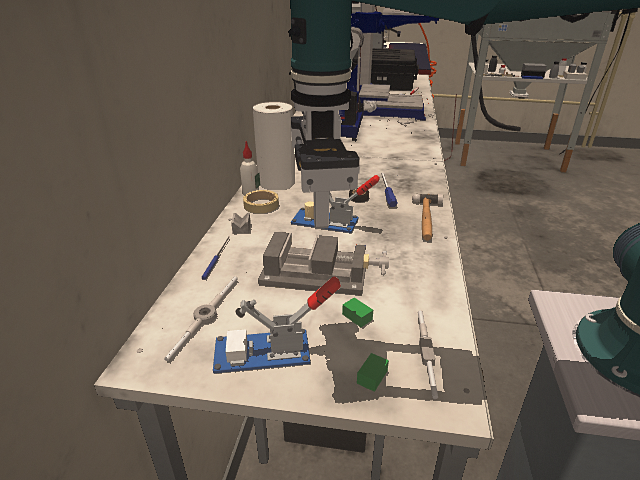

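The wrist view shows the red grip at (328,222), in line with the shut fingers, and the side view shows nothing in the way. I'll lower until the fingers are near contact.

```bash
python3 -m pendant '[{"delta_pos":[0,0,-0.025],"rotation":[0,0,0],"grip":0},{"delta_pos":[0,0,-0.025],"rotation":[0,0,0],"grip":0},{"delta_pos":[0,0,-0.02],"rotation":[0,0,0],"grip":0},{"delta_pos":[0,0,-0.005],"rotation":[0,0,0],"grip":0},{"delta_pos":[0,0,-0.004],"rotation":[0,0,0],"grip":0},{"delta_pos":[0,0,-0.004],"rotation":[0,0,0],"grip":0},{"delta_pos":[0,0,0],"rotation":[0,0,0],"grip":0},{"delta_pos":[0,0,0],"rotation":[0,0,0],"grip":0}]' 20
```

```text
time: 2.88
eef_pos: [0.5528, 0.0714, 0.1334]
eef_rot: [[-0.956, -0.292, 0.002], [-0.292, 0.956, 0.0], [-0.002, -0.001, -1.0]]
ft_force: [-0.4, 0.7, 0.8]
grip_width: 0.006
finger_force: 0.0
```

```bash
python3 -m pendant '[{"delta_pos":[0,0,-0.003],"rotation":[0,0,0],"grip":0},{"delta_pos":[-0.003,-0.001,-0.003],"rotation":[0,0,0],"grip":0},{"delta_pos":[-0.003,-0.001,-0.003],"rotation":[0,0,0],"grip":0},{"delta_pos":[-0.003,-0.001,-0.0033],"rotation":[0,0,0],"grip":0},{"delta_pos":[-0.003,-0.001,-0.0033],"rotation":[0,0,0],"grip":0},{"delta_pos":[0,0,0],"rotation":[0,0,0],"grip":0}]'
python3 - <<'E'
from rig import bot
import cv2
p,d=bot.snapshot("side");cv2.imwrite("pics/side2.png",cv2.resize(p[220:400,180:420],None,fx=2.5,fy=2.5)[:,:,::-1])
E
```

```text
time: 3.38
eef_pos: [0.5397, 0.067, 0.1161]
eef_rot: [[-0.957, -0.292, -0.0], [-0.292, 0.957, 0.0], [0.0, 0.0, -1.0]]
ft_force: [0.6, -0.2, 1.9]
grip_width: 0.005
finger_force: 0.9
```

View pics/side2.png

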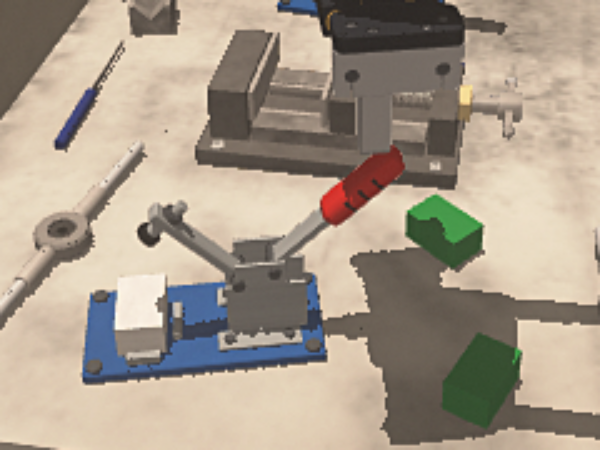

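The side crop shows the fingertip on the outer half of the red grip (finger at about (375,145), grip from (325,205) to (400,155)). The handle has barely begun to turn. From here I'll press mostly straight down.

```bash
python3 -m pendant '[{"delta_pos":[0,0,-0.004],"rotation":[0,0,0],"grip":0},{"delta_pos":[0,0,-0.004],"rotation":[0,0,0],"grip":0},{"delta_pos":[-0.001,0,-0.004],"rotation":[0,0,0],"grip":0},{"delta_pos":[-0.001,0,-0.004],"rotation":[0,0,0],"grip":0},{"delta_pos":[0,0,0],"rotation":[0,0,0],"grip":0}]'
python3 - <<'E'
from rig import bot
import cv2
p,d=bot.snapshot("side");cv2.imwrite("pics/side3.png",cv2.resize(p[220:400,180:420],None,fx=2.5,fy=2.5)[:,:,::-1])
E
```

```text
time: 3.85
eef_pos: [0.5386, 0.0669, 0.1004]
eef_rot: [[-0.956, -0.292, 0.001], [-0.292, 0.956, -0.0], [-0.001, -0.001, -1.0]]
ft_force: [1.6, -1.0, 5.5]
grip_width: 0.006
finger_force: 2.6
```

View pics/side3.png

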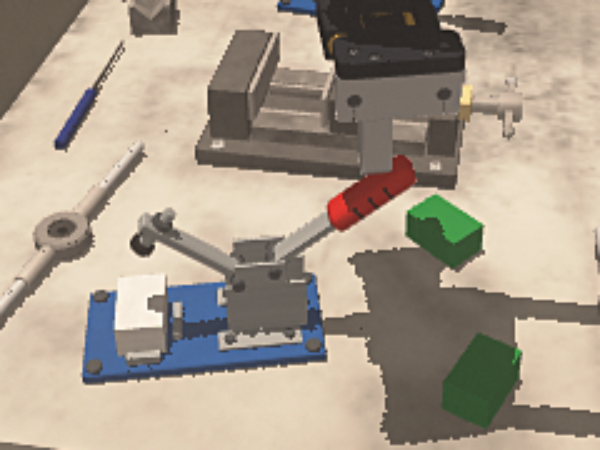

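The handle is turning with the press: the contact is now mid-grip at about (375,170), at 5.5 N. I'll carry on along the arc.

```bash
python3 -m pendant '[{"delta_pos":[-0.002,-0.0005,-0.004],"rotation":[0,0,0],"grip":0},{"delta_pos":[-0.002,-0.0005,-0.004],"rotation":[0,0,0],"grip":0},{"delta_pos":[-0.0015,-0.0005,-0.004],"rotation":[0,0,0],"grip":0},{"delta_pos":[-0.0015,-0.0005,-0.004],"rotation":[0,0,0],"grip":0},{"delta_pos":[-0.001,0,-0.004],"rotation":[0,0,0],"grip":0},{"delta_pos":[0,0,0],"rotation":[0,0,0],"grip":0}]'
python3 - <<'E'
from rig import bot
import cv2
p,d=bot.snapshot("side");cv2.imwrite("pics/side4.png",cv2.resize(p[220:400,180:420],None,fx=2.5,fy=2.5)[:,:,::-1])
E
```

```text
time: 4.4
eef_pos: [0.5296, 0.0647, 0.0796]
eef_rot: [[-0.956, -0.292, -0.001], [-0.292, 0.956, -0.001], [0.001, -0.0, -1.0]]
ft_force: [0.9, -0.7, 2.3]
grip_width: 0.004
finger_force: 1.1
```

View pics/side4.png

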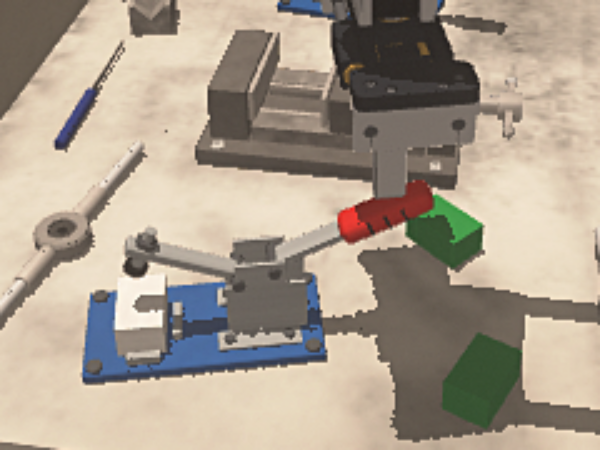

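The handle is now near dead centre at about 22°, with the force falling to 2.3 N. I'll press on past it.

```bash
python3 -m pendant '[{"delta_pos":[-0.0015,-0.0005,-0.004],"rotation":[0,0,0],"grip":0},{"delta_pos":[-0.001,-0.0005,-0.004],"rotation":[0,0,0],"grip":0},{"delta_pos":[-0.001,0,-0.003],"rotation":[0,0,0],"grip":0},{"delta_pos":[0,0,0],"rotation":[0,0,0],"grip":0},{"delta_pos":[0,0,0],"rotation":[0,0,0],"grip":0}]'
python3 - <<'E'
from rig import bot
import cv2
p,d=bot.snapshot("side");cv2.imwrite("pics/side5.png",cv2.resize(p[220:400,180:420],None,fx=2.5,fy=2.5)[:,:,::-1])
E
```

```text
time: 4.87
eef_pos: [0.5259, 0.0643, 0.0683]
eef_rot: [[-0.956, -0.292, -0.002], [-0.292, 0.956, 0.0], [0.002, 0.001, -1.0]]
ft_force: [-0.6, -1.2, -0.1]
grip_width: 0.005
finger_force: 0.0
```

View pics/side5.png

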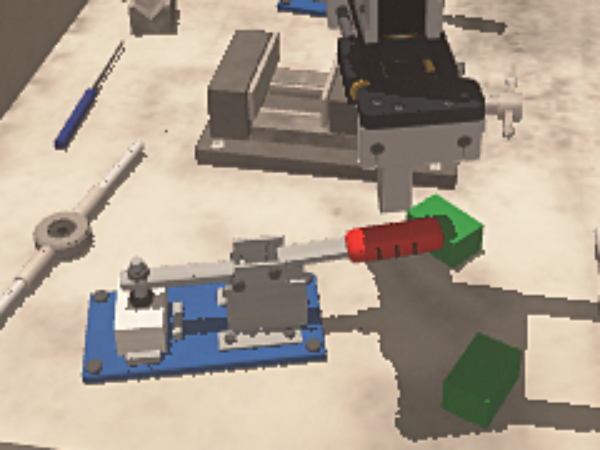

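It has snapped shut: the handle lies at about 5°, the arm's foot is on the block at (140,300), and the fingers are unloaded. I'll retract straight up and check.

```bash
python3 -m pendant '[{"delta_pos":[0,0,0.01],"rotation":[0,0,0],"grip":0},{"delta_pos":[0,0,0.025],"rotation":[0,0,0],"grip":0},{"delta_pos":[0,0,0.03],"rotation":[0,0,0],"grip":0},{"delta_pos":[0,0,0.03],"rotation":[0,0,0],"grip":0},{"delta_pos":[0,0,0.03],"rotation":[0,0,0],"grip":0},{"delta_pos":[0,0,0.02],"rotation":[0,0,0],"grip":0},{"delta_pos":[0,0,0],"rotation":[0,0,0],"grip":0},{"delta_pos":[0,0,0],"rotation":[0,0,0],"grip":0},{"delta_pos":[0,0,0],"rotation":[0,0,0],"grip":0}]'
python3 - <<'E'
from rig import bot
import cv2
p,d=bot.snapshot("side");cv2.imwrite("pics/side6.png",cv2.resize(p[150:390,180:420],None,fx=2.4,fy=2.4)[:,:,::-1])
E
```

```text
time: 5.67
eef_pos: [0.5262, 0.0642, 0.2135]
eef_rot: [[-0.956, -0.292, -0.001], [-0.292, 0.956, 0.0], [0.001, 0.0, -1.0]]
ft_force: [-0.7, -0.0, -0.8]
grip_width: 0.012
finger_force: 0.0
```

View pics/side6.png

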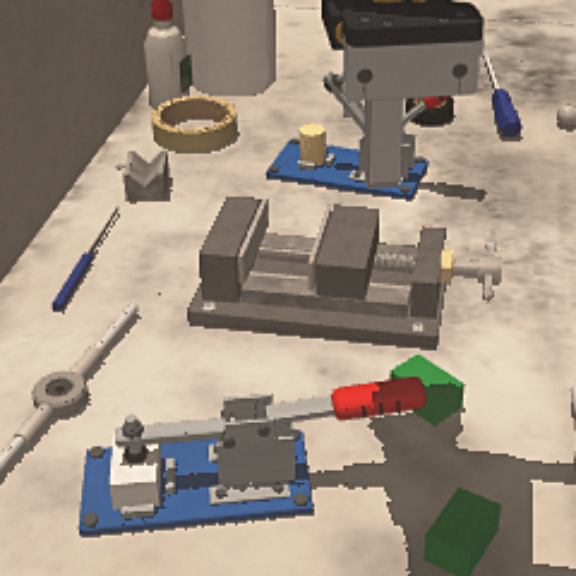

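The clamp has stayed shut by itself: grip at (380,398), foot on the block at (133,455). The block is seated, the brass clamp behind is still open, and the robot is clear.

```bash
python3 -c "
from rig import bot
print(bot.hand_in())"
```

```text
the job is handed in; nothing more can be done
None
```

The aluminium block's clamp is snapped shut and stays down by itself, with the block still in its fixture, the brass clamp left open and the robot clear; I handed the job in at about 5.7 s on the robot's clock.

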